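# Ready the colony counter: light on, lens over the dish

## Task

Get the colony counter ready for counting: press the green lamp button on its deck, and gently push the lens arm round its post by the bare steel rod, with a fingertip, until the lens is centred over the Petri dish on the stage. Push only, do not grip anything, keep off the lens itself, and leave both dishes, the bottle and the tip box where they are.

Things in the scene. Friction and masses are not known exactly. Their poses are not given: they have to be found in the camera images.
- counter: the colony counter, a fixed housing 260 mm deep and 300 mm wide with a blue deck 90 mm above the bench and a sloped panel on its front (-x) side. Origin on the bench under the centre of the round lit stage; x points to its rear, y to its left, z up. Its steel post (14 mm thick, fixed to the deck) stands at x = 75, y = 122 mm of this frame and ends 237 mm above the bench. The stage is flat with a black ring (126 mm outside, 5 mm high) that keeps the dish centred
- lens_arm (a joint): angle of the lens arm about the upright post, rad, growing anticlockwise seen from above: 0 (or one full turn, 6.28) with the lens right over the stage centre. It turns freely all the way round, either way, starts anywhere from 1.2 to 5.08, and its friction (0.1 N m, about 2 N when pushed 60 mm from the post) holds it where it is left
- post_pivot (a point): point on the post's axis at the height of the middle of the rod, 215 mm above the bench; the black swing collar round it is 28 mm across and 24 mm high; opposite the rod a small black friction-screw knob sticks out 30 mm from the axis and turns with the arm
- rod_middle (a point): point on the middle line of the horizontal steel rod of the lens arm, 60 mm from the post's axis: the place to push. The rod is 8 mm thick and is bare from 14 to 83 mm from the post's axis, where the lens's light grey ferrule begins; x points along the rod away from the post, z up. Nothing is beneath the rod down to the deck and the bench things (135 mm high at most)
- lens_centre (a point): centre of the magnifying lens, a clear glass in a light grey ring (104 mm outside, 10 mm thick, lying level), 143 mm from the post's axis in line with the rod and at the same height
- lens: the lens in its light grey ring with the short light grey ferrule (14 mm thick, reaching to 83 mm from the post's axis); origin at its centre, x pointing along the rod away from the post; not to be touched
- lamp_button (a joint): travel of the lamp button, m: 0 up, 0.006 fully down (4 N); it springs back, and counts as pressed from 0.004
- lamp_button_top (a point): middle of the top of the round green lamp button (26 mm across) on the deck to the right (-y) of the stage; it is pressed straight down
- dish_centre (a point): centre of the closed Petri dish on the stage (90 mm across, 15 mm high, loose, 35 g)
- spare_dish_centre (a point): centre of the other closed Petri dish (90 mm across, 15 mm high, loose), lying on the bench to the left of the counter
- bottle_centre (a point): centre, half-way up, of the blue-capped clear bottle (62 mm across, 135 mm high, loose) standing to the right of the counter
- tip_box_centre (a point): centre, half-way up, of the pipette-tip box with the yellow lid (85 x 122 x 66 mm, loose) standing behind the counter
Mind the look-alikes: they are no part of the job. Leave any blue or yellow look-alike of the part that bears dish_centre alone.

How it is judged:
By the outcome, as a careful person would: the job done as asked, in the order asked, and still so for the second after the job is handed in, with the robot touching nothing.
It also fails if it takes over 61 s, if anything falls off the work surface, if the arm or the gripper's body presses on something with over 40 N, if the wrist force passes 120 N, or if a joint passes its speed limit or range.

## Robot

A 6-joint arm with a two-finger parallel gripper is mounted at the origin on the work surface. World frame = base frame: x ahead of the robot, y to its left, z up, the work surface at z = 0. Lengths are in m, angles in rad, forces in N, time in s.
With the tool pointing down it reaches from about 0.3 to 0.775 m from the base axis. Payload 14.6 kg.
Tool frame: the origin (TCP) lies midway between the tips of the shut fingers; the grasp point (between the pads) lies r.pinch_z behind it (r.pinch_z is the distance from the TCP to the grasp point, in m); z points along the fingers, y is the direction in which the jaws open and shut (so a half turn about z gives the same grasp; the last joint's range is limited). The gripper opens to 94 mm and grips with 3 to 60 N. Pads are 16 mm wide; open, the fingers measure 119 mm over their backs; the gripper's body (75 mm by 177 mm) begins 78 mm behind the grasp point.
Start: joints at [-1.205, 0.3, 1.521, -0, 1.321, -0.067], TCP at [0.231, -0.499, 0.205] pointing down, gripper open.
Joint ranges: [-3.03, 3.03], [-0.79, 2.21], [0.23, 2.52], [-1.04, 4.18], [0, 3.07], [-2.55, 2.55]. Speed limits (rad/s): [2.22, 2.22, 2.57, 3.14, 3.14, 3.14].

## Interface

Orientations are given as a rotation vector (axis times angle).
In Python, from rig import r, camera gives the robot as it stands. The module is installed in compiled form; this text tells all that it offers.
- The arm moves only by the tool drive_tool, never from a script. Its argument "moves" is a list of rows, each a list of 7 numbers: the turn, a rotation vector about the world's x, y, z in degrees, then the shift along the world's x, y, z in mm, then the closure, from 0 (fully open) to 1 (shut). In form: [[wx, wy, wz, dx, dy, dz, grip], ...]. A call has 1 to 20 rows; each row is the pose to reach, as a shift and turn from the pose measured when the call began; what a row does not reach only later rows make up. A row lasts 1/8 s, in which the tool goes at most 62.5 mm and 10.7 degrees, less where a joint would pass 70% of its speed; a pose out of reach is approached as far as the arm can. A call with a gripper value outside its range is refused whole. The fingers move at their own pace and stop on an object; "squeeze" is the grip in N (left out, the last holds). Time passes only in rows, so rows that repeat a pose let the fingers close. It gives the time, the measured TCP pose, the force and the opening at its end, in the units of the state.
- r.sense(): the state, without advancing time (a new reading comes with each control period).
- camera(name): name is "scene" or "top" or "wrist"; returns a dict with "image" (384x512x3 uint8, blue, green, red), "fx", "fy", "cx", "cy" (pixels), "k1" (the pictures are not rectified: a ray, as slopes to the right and down, at radius r is drawn at 1 + k1 r^2 times it, then the intrinsics apply), "xyz" and "attitude" of the camera in the world; the wrist camera has in their place "T_tool_cam" (4x4, takes a point from camera to tool coordinates, whose origin is the TCP and whose axes are the flange's). Camera axes: x right, y down, z forward; pixel columns grow to the right and rows downward; lengths in m; the calibration is good to about 2 mm. A picture is of the moment at which its call begins: read the wrist's pose just before it. There is no depth.
- r.hand_in(): hands the job in, once; it reports no verdict.
The state is a dict: "time_s": time; "qpos": joint angles; "qd": joint speeds; "joint_efforts": joint torques, N m; "tcp_pos": TCP position; "eef_rot": TCP orientation; "wrist_force": force on the tool from outside, world axes, zero at the start; "wrist_torque": the same for the moment, N m; "gripper_width": opening from 0.0 (shut) to 1.0 (fully open).
Only numpy, scipy, OpenCV 4.12 (cv2) and the standard library are available. Lean on these libraries where they do the work, as an engineer would, in place of code of your own. Each camera call takes 0.05 s, during which the arm holds its last target.

## Working session

There is one attempt and no reset: what is moved stays moved. The work goes in short steps, Python scripts to look and compute and a tool call to move; the robot and the scene stay as the last step left them, time stands still between calls to the robot, and variables do not carry over. Pictures are saved under pics/ and viewed, and the job is handed in when it is done.

Besides the shell and the picture viewer there is one more tool, called after "Call:" as a command line: name --pt "numbers of a row" for each row, then --argument value for the rest. drive_tool: Moves the arm, as the interface text tells. Its arguments: {"type":"object","properties":{"moves":{"type":"array"},"squeeze":{"type":"number"}},"required":["moves"]}

```bash
mkdir -p pics
python3 - <<'E'
from rig import r,camera
import cv2
s=r.sense();print(s, r.pinch_z)
for n in("scene","top","wrist"):
    c=camera(n);cv2.imwrite(f"pics/{n}0.png",c["image"]);print({k:v for k,v in c.items() if k!="image"})
E
```

```text
{'time_s': 0.0, 'qpos': array([-1.20460064e+00,  3.00493781e-01,  1.52157736e+00, -9.10573074e-06,
        1.32065940e+00, -6.65911549e-02]), 'qd': array([-0.00024745,  0.0007999 , -0.00026558,  0.00017517, -0.00033075,
        0.00137474]), 'joint_efforts': array([ 1.00598871e-03, -5.31800330e+01, -3.52738130e+01,  7.08859228e-02,
        2.43563071e-02, -1.23490154e-04]), 'tcp_pos': array([ 0.23058073, -0.49905541,  0.20487545]), 'eef_rot': array([-3.06722655e+00, -6.74289007e-01,  2.80354655e-04]), 'wrist_force': array([-0.80680529,  0.16541441,  0.11735714]), 'wrist_torque': array([0.0027336 , 0.00513957, 0.02697137]), 'gripper_width': 1.001990830713189} 0.0188
{'fx': 436.9356742467961, 'fy': 436.9356742467961, 'cx': 260.6670432975884, 'cy': 196.97579870192502, 'k1': 0.02660467836683305, 'xyz': array([1.28646335, 0.41210207, 0.84581497]), 'attitude': array([-1.23812762, -2.17211118,  1.00492857])}
{'fx': 478.9476853851577, 'fy': 478.9476853851577, 'cx': 251.0110276640671, 'cy': 185.95354415766343, 'k1': -0.12785648723015183, 'xyz': array([0.45821449, 0.00778932, 1.22705368]), 'attitude': array([-2.18832286,  2.16418271, -0.07934763])}
{'fx': 339.59179119098695, 'fy': 339.59179119098695, 'cx': 255.0846884684945, 'cy': 190.87510122114512, 'k1': -0.09696487450929767, 'T_tool_cam': array([[-2.72142688e-05, -9.64124691e-01, -2.65449767e-01,
         7.65781972e-02],
       [ 9.99999982e-01,  2.41595146e-05, -1.90269720e-04,
        -4.24102189e-04],
       [ 1.89856873e-04, -2.65449767e-01,  9.64124673e-01,
        -1.79575295e-01],
       [ 0.00000000e+00,  0.00000000e+00,  0.00000000e+00,
         1.00000000e+00]])}
```

View pics/scene0.png

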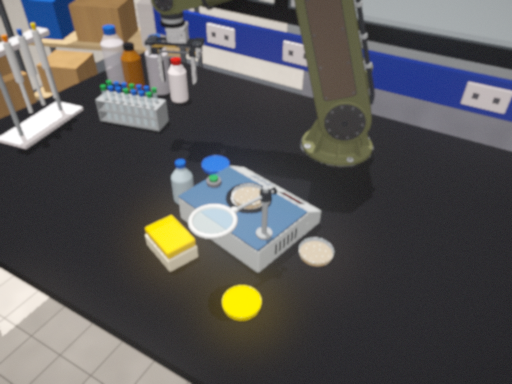

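View pics/top0.png

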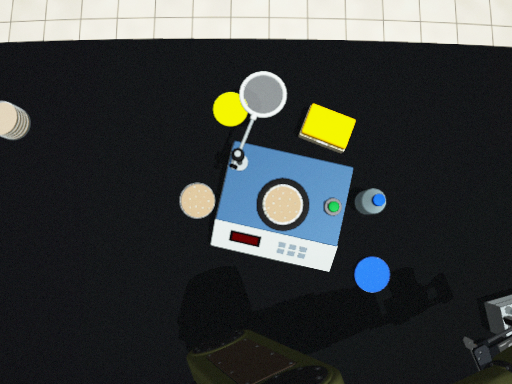

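Run:
```python
import cv2
a=cv2.imread("pics/top0.png");cv2.imwrite("pics/topc.png",cv2.resize(a[60:310,120:440],None,fx=2.4,fy=2.4,interpolation=cv2.INTER_CUBIC))
```

```text
(no output)
```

View pics/topc.png

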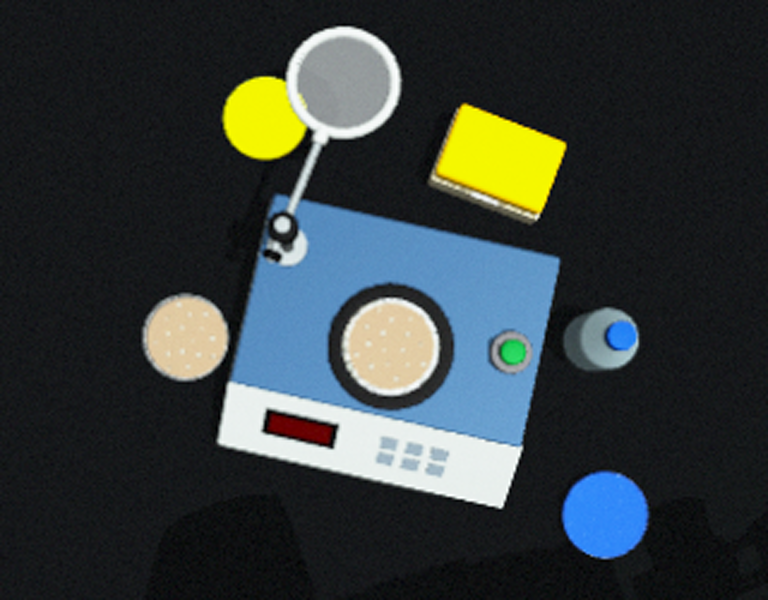

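Top view: the stage dish (tan, in the black ring) is at about (283,204), and the green button at (333,206). The post collar is at (238,154), the lens at (263,95) and the rod runs between them. Look-alikes are the spare tan dish (197,200), the yellow disc (230,109) and the blue disc (372,275); all three stay where they are. The scene view agrees. Next I measure.

```bash
cat > h.py <<'E'
import numpy as np,cv2
from scipy.spatial.transform import Rotation as R
from rig import r,camera
def Twc(c,s=None):
    T=np.eye(4)
    if "xyz" in c: T[:3,:3]=R.from_rotvec(c["attitude"]).as_matrix();T[:3,3]=c["xyz"];return T
    T[:3,:3]=R.from_rotvec(s["eef_rot"]).as_matrix();T[:3,3]=s["tcp_pos"];return T@c["T_tool_cam"]
def K(c): return np.array([[c["fx"],0,c["cx"]],[0,c["fy"],c["cy"]],[0,0,1]]),np.array([c["k1"],0,0,0.])
def ray(c,uv,s=None):
    k,d=K(c);p=cv2.undistortPoints(np.array([[uv]],float),k,d)[0,0];T=Twc(c,s)
    return T[:3,3],T[:3,:3]@np.array([p[0],p[1],1])
def atz(c,uv,z,s=None):
    o,d=ray(c,uv,s);return o+d*(z-o[2])/d[2]
def proj(c,P,s=None):
    k,d=K(c);T=np.linalg.inv(Twc(c,s));return cv2.projectPoints(np.atleast_2d(np.array(P,float)),cv2.Rodrigues(T[:3,:3])[0],T[:3,3],k,d)[0][:,0]
def tri(l):
    A=0;b=0
    for o,d in l:
        d=d/np.linalg.norm(d);M=np.eye(3)-np.outer(d,d);A=A+M;b=b+M@o
    return np.linalg.solve(A,b)
E
python3 - <<'E'
from h import *
t=camera("top");s=camera("scene")
im=t["image"]
cv2.imwrite("pics/sc1.png",cv2.resize(s["image"][140:280,130:350],None,fx=3.6,fy=3.6,interpolation=cv2.INTER_CUBIC))
g=lambda im:((im[...,1]>im[...,0].astype(int)+50)&(im[...,1]>im[...,2].astype(int)+50))
b=[]
for c,(x0,x1,y0,y1) in((t,(320,345,195,218)),(s,(195,230,165,190))):
    y,x=np.nonzero(g(c["image"])[y0:y1,x0:x1]);uv=(x.mean()+x0,y.mean()+y0);print("btn",uv,len(x));b.append(ray(c,uv))
print("btn tri",tri(b), "z.1",atz(t,(333.3,206.2),.1))
def p(u,v):return(120+u/2.4-.3,60+v/2.4-.3)
D=atz(t,p(391,346),.108);L=atz(t,p(344,83),.22);P=atz(t,p(283,226),.235);B=atz(t,(333.3,206.2),.1)
print("dish",D,"lens",L,"post",P,"LP",np.linalg.norm((L-P)[:2]),"DP",np.linalg.norm((D-P)[:2]),"DB",D-B)
for n,q in dict(a=(274,196),b=(559,260),c=(522,445),d=(232,381)).items(): print(n,atz(t,p(*q),.09))
E
```

```text
btn (np.float64(333.4712643678161), np.float64(206.44827586206895)) 87
btn (np.float64(213.0), np.float64(177.87878787878788)) 33
btn tri [ 0.5025002  -0.17600515  0.10727815] z.1 [ 0.503689   -0.17735988  0.1       ]
dish [ 0.50765581 -0.05709969  0.108     ] lens [ 0.73807315 -0.007313    0.22      ] post [0.60560078 0.04496553 0.235     ] LP 0.14241479457782583 DP 0.14145856447627092 DB [0.00396681 0.12026019 0.008     ]
a [0.65740505 0.05984922 0.09      ]
b [ 0.59609985 -0.22591781  0.09      ]
c [ 0.41188718 -0.18841517  0.09      ]
d [0.47207277 0.09874575 0.09      ]
```

View pics/sc1.png

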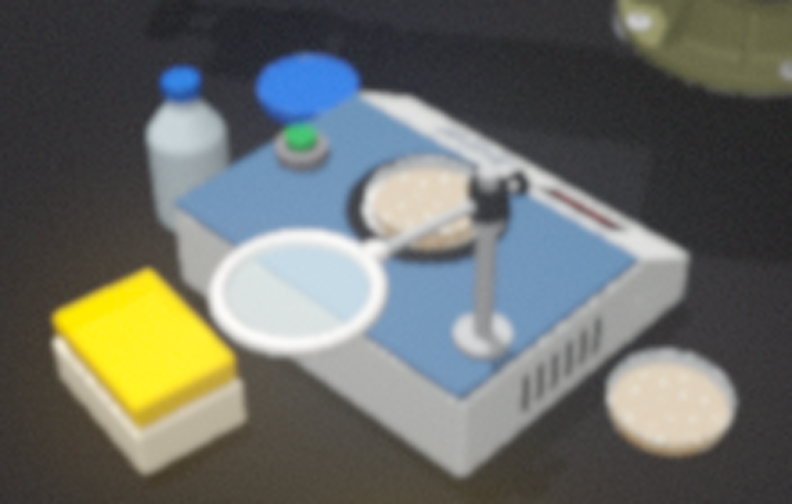

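Counter yaw comes out near −12°. The dish is at (0.508,−0.057) and the post at (0.606,0.045), 141–143 mm apart, which matches the 143 mm given. The lens arm must turn about 112° clockwise.

The button is at (0.503,−0.177), top z ≈ 0.105. I do that first, with the fingers shut.

Call:
drive_tool --pt "0 0 0 34 40 0 1" --pt "0 0 0 68 80 0 1" --pt "0 0 0 102 121 0 1" --pt "0 0 0 136 161 0 1" --pt "0 0 0 170 201 0 1" --pt "0 0 0 204 241 0 1" --pt "0 0 0 238 282 0 1" --pt "0 0 0 272 322 0 1" --pt "0 0 0 272 322 -30 1" --pt "0 0 0 272 322 -60 1" --pt "0 0 0 272 322 -70 1" --pt "0 0 0 272 322 -70 1" --squeeze 10

```text
time_s: 1.75
tcp_pos: [0.5026, -0.1773, 0.1354]
eef_rot: [-3.068, -0.674, 0.001]
wrist_force: [-0.3, -0.8, 0.6]
gripper_width: 0.004
```

Run:
```python
from h import *
s=r.sense();print(s["time_s"],s["tcp_pos"],s["wrist_force"],s["gripper_width"])
c=camera("wrist");im=c["image"]
cv2.imwrite("pics/w1.png",im)
im=im.astype(int);m=(im[...,1]>im[...,0]+50)&(im[...,1]>im[...,2]+50);y,x=np.nonzero(m);print(len(x),x.mean(),y.mean(),x.min(),x.max(),y.min(),y.max())
print(atz(c,(x.mean(),y.mean()),.105,s),proj(c,s["tcp_pos"],s))
```

```text
1.75 [ 0.50261436 -0.17728543  0.13535166] [-0.31496006 -0.7679219   0.63414161] 0.003867976854817581
717 253.54114365411436 214.41980474198047 235 272 201 238
[ 0.50452932 -0.17474905  0.105     ] [[255.89084799 236.71818674]]
```

View pics/w1.png

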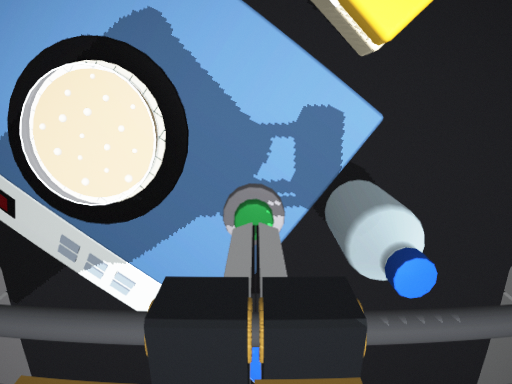

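The wrist view shows the green button at (254,214), directly under the shut fingertips, with the dish at (95,130) and the bottle at (385,235) both clear. Pressing in small steps.

Call:
drive_tool --pt "0 0 0 0 0 -15 1" --pt "0 0 0 0 0 -25 1" --pt "0 0 0 0 0 -28 1" --pt "0 0 0 0 0 -30 1" --pt "0 0 0 0 0 -30 1"

```text
time_s: 2.42
tcp_pos: [0.5028, -0.1775, 0.1063]
eef_rot: [-3.068, -0.674, -0.001]
wrist_force: [-2.2, 0.6, 3.3]
gripper_width: -0.001
```

Call:
drive_tool --pt "0 0 0 0 0 -2 1" --pt "0 0 0 0 0 -3 1" --pt "0 0 0 0 0 -3 1"

```text
time_s: 2.8
tcp_pos: [0.5031, -0.1776, 0.1057]
eef_rot: [3.067, 0.674, 0.003]
wrist_force: [-13.0, 4.2, 26.8]
gripper_width: 0.004
```

Run:
```python
from h import *
s=r.sense();print(s["tcp_pos"],s["wrist_force"],s["wrist_torque"])
c=camera("scene");t=camera("top");w=camera("wrist")
z=lambda i:cv2.resize(i,(400,300),interpolation=cv2.INTER_CUBIC)
print(proj(c,s["tcp_pos"]),proj(t,s["tcp_pos"]))
cv2.imwrite("pics/p.png",np.hstack([z(c["image"][148:208,170:250]),z(w["image"][140:260,180:340])]))
print(s["time_s"])
```

```text
[ 0.50309197 -0.17756904  0.1057303 ] [-12.96695579   4.22425692  26.75385824] [0.87836201 2.42138891 0.01306543]
[[212.21436625 178.21834999]] [[333.78712251 206.36029828]]
2.8
```

View pics/p.png

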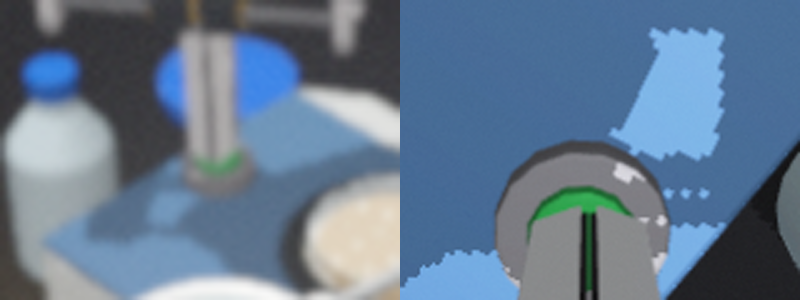

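The picture shows the fingertips centred on the button, with the green cap sunk nearly flush with its bezel. The force rose to 27 N at the stop, so it bottomed out and is fully pressed. Next I lift and cross over to the far (+y) side of the rod.

Call:
drive_tool --pt "0 0 0 0 0 50 1" --pt "0 0 0 0 0 105 1" --pt "0 0 0 0 0 165 1" --pt "0 0 9 34 45 175 1" --pt "0 0 18 67 90 175 1" --pt "0 0 27 100 135 175 1" --pt "0 0 36 134 180 175 1" --pt "0 0 44 168 225 175 1" --pt "0 0 44 168 225 175 1" --pt "0 0 44 168 225 175 1"

```text
time_s: 4.2
tcp_pos: [0.6709, 0.0471, 0.2805]
eef_rot: [2.593, 1.773, 0.002]
wrist_force: [1.2, -0.8, 0.3]
gripper_width: 0.008
```

Run:
```python
from h import *
s=r.sense();print(s["time_s"],s["tcp_pos"],s["wrist_force"],s["qpos"])
w=camera("wrist");t=camera("top");im=w["image"].copy()
P=np.array([.6060,.0455,.215])
for a in (-21.5,):
    for rr in (0,30,60,83,143):
        q=P+rr*1e-3*np.array([np.cos(np.radians(a)),np.sin(np.radians(a)),0]);uv=proj(w,q,s)[0];print(rr,q,uv)
        cv2.circle(im,tuple(int(v) for v in uv),3,(0,0,255),-1)
T=s["tcp_pos"].copy();T[2]=.205
cv2.circle(im,tuple(int(v) for v in proj(w,T,s)[0]),3,(255,0,255),-1)
cv2.imwrite("pics/w2.png",im);cv2.imwrite("pics/t2.png",cv2.resize(t["image"][50:250,150:400],None,fx=3,fy=3))
```

```text
4.2 [0.67092437 0.04713016 0.28046008] [ 1.17955233 -0.7743789   0.25021894] [1.54099578e-02 5.53283201e-01 9.95446944e-01 6.87623358e-04
 1.59150496e+00 3.86531161e-01]
0 [0.606  0.0455 0.215 ] [179.20668208 233.83947149]
30 [0.63391253 0.03450496 0.215     ] [217.51700602 234.13827018]
60 [0.66182505 0.02350993 0.215     ] [256.0965624  234.32842924]
83 [0.68322466 0.0150804  0.215     ] [285.67401408 234.4000661 ]
143 [ 0.73904971 -0.00690968  0.215     ] [361.81921048 234.28080274]
```

View pics/w2.png

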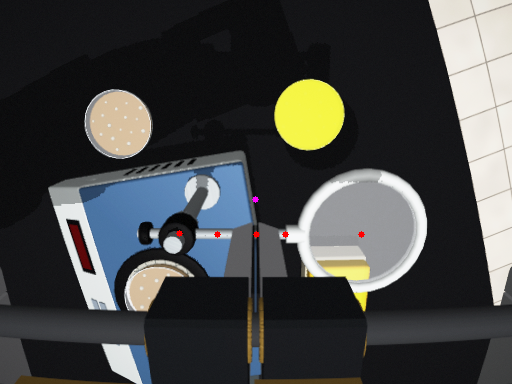

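View pics/t2.png

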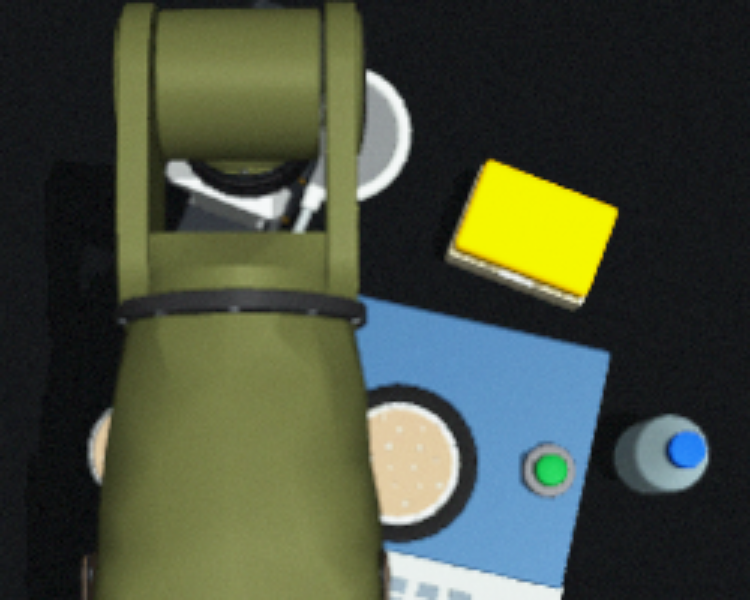

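The wrist view shows the rod exactly under the predicted points (179,234)→(286,234). The planned finger spot (255,199) is clear of it on the +y side. Next I descend and compute the arc.

Call:
drive_tool --pt "0 0 0 0 0 -40 1" --pt "0 0 0 0 0 -79 1" --pt "0 0 0 0 0 -79 1"

```text
time_s: 4.68
tcp_pos: [0.6694, 0.0453, 0.2002]
eef_rot: [-2.594, -1.769, 0.002]
wrist_force: [0.4, -0.9, 0.8]
gripper_width: 0.003
```

```bash
cat > arc.py <<'E'
from h import *
import sys
a0,a1,n,off=map(float,sys.argv[1:5])
s=r.sense();p=s["tcp_pos"];M=R.from_rotvec(s["eef_rot"]).as_matrix();yaw=np.degrees(np.arctan2(M[1,0],M[0,0]))
print(s["time_s"],p,"yaw",yaw,"F",s["wrist_force"],"tilt",M[2,2])
for a in np.linspace(a0,a1,int(n)):
    t=np.radians(a);u=np.array([np.cos(t),np.sin(t)]);nn=np.array([-u[1],u[0]])
    q=np.array([.606,.0455])+.058*u+off/1000*nn
    d=(a+90-yaw+180)%360-180
    print([0,0,round(d),*np.round((q-p[:2])*1000).astype(int).tolist(),round((.201-p[2])*1000),1],round(a,1))
E
python3 arc.py -21.5 -93.5 19 12
```

```text
4.675 [0.66944905 0.0453263  0.20020037] yaw 68.5812990930241 F [ 0.4405266  -0.89784813  0.79839885] tilt -0.9999972316008661
[0, 0, 0, -5, -10, 1, 1] -21.5
[0, 0, -4, -6, -14, 1, 1] -25.5
[0, 0, -8, -7, -18, 1, 1] -29.5
[0, 0, -12, -8, -22, 1, 1] -33.5
[0, 0, -16, -10, -26, 1, 1] -37.5
[0, 0, -20, -12, -29, 1, 1] -41.5
[0, 0, -24, -14, -33, 1, 1] -45.5
[0, 0, -28, -17, -36, 1, 1] -49.5
[0, 0, -32, -19, -39, 1, 1] -53.5
[0, 0, -36, -22, -42, 1, 1] -57.5
[0, 0, -40, -25, -45, 1, 1] -61.5
[0, 0, -44, -28, -48, 1, 1] -65.5
[0, 0, -48, -32, -50, 1, 1] -69.5
[0, 0, -52, -35, -52, 1, 1] -73.5
[0, 0, -56, -39, -54, 1, 1] -77.5
[0, 0, -60, -43, -55, 1, 1] -81.5
[0, 0, -64, -47, -57, 1, 1] -85.5
[0, 0, -68, -51, -58, 1, 1] -89.5
[0, 0, -72, -55, -58, 1, 1] -93.5
```

Call:
drive_tool --pt "0 0 0 -3 -6 0 1" --pt "0 0 0 -5 -10 0 1" --pt "0 0 -4 -6 -14 0 1" --pt "0 0 -8 -7 -18 0 1" --pt "0 0 -12 -8 -22 0 1" --pt "0 0 -16 -10 -26 0 1" --pt "0 0 -20 -12 -29 0 1" --pt "0 0 -24 -14 -33 0 1" --pt "0 0 -28 -17 -36 0 1" --pt "0 0 -28 -17 -36 0 1"

```text
time_s: 5.92
tcp_pos: [0.6527, 0.0088, 0.2016]
eef_rot: [-2.946, -1.089, -0.001]
wrist_force: [0.1, 0.7, -0.5]
gripper_width: 0.008
```

```bash
python3 arc.py -49.5 -121.5 19 12
python3 - <<'E'
from h import *
cv2.imwrite("pics/w3.png",camera("wrist")["image"])
E
```

```text
5.925 [0.65266697 0.00883863 0.20158712] yaw 40.5731193333171 F [ 0.09599893  0.70025343 -0.52018734] tilt -0.9999989222515874
[0, 0, 0, 0, 0, -1, 1] -49.5
[0, 0, -4, -3, -3, -1, 1] -53.5
[0, 0, -8, -5, -6, -1, 1] -57.5
[0, 0, -12, -8, -9, -1, 1] -61.5
[0, 0, -16, -12, -11, -1, 1] -65.5
[0, 0, -20, -15, -13, -1, 1] -69.5
[0, 0, -24, -19, -16, -1, 1] -73.5
[0, 0, -28, -22, -17, -1, 1] -77.5
[0, 0, -32, -26, -19, -1, 1] -81.5
[0, 0, -36, -30, -20, -1, 1] -85.5
[0, 0, -40, -34, -21, -1, 1] -89.5
[0, 0, -44, -38, -22, -1, 1] -93.5
[0, 0, -48, -42, -22, -1, 1] -97.5
[0, 0, -52, -46, -23, -1, 1] -101.5
[0, 0, -56, -51, -22, -1, 1] -105.5
[0, 0, -60, -55, -22, -1, 1] -109.5
[0, 0, -64, -59, -21, -1, 1] -113.5
[0, 0, -68, -63, -20, -1, 1] -117.5
[0, 0, -72, -67, -19, -1, 1] -121.5
```

View pics/w3.png

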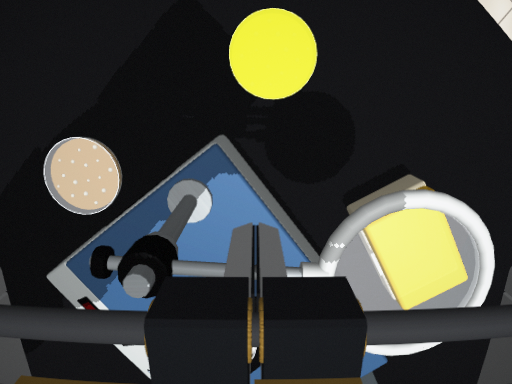

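The rod is moving with the finger: it is level at row ~268 and pushed at columns 225–285, and the ferrule starts at 303, so it is clear. I continue the arc.

Call:
drive_tool --pt "0 0 -4 -3 -3 -1 1" --pt "0 0 -8 -5 -6 -1 1" --pt "0 0 -12 -8 -9 -1 1" --pt "0 0 -16 -12 -11 -1 1" --pt "0 0 -20 -15 -13 -1 1" --pt "0 0 -24 -19 -16 -1 1" --pt "0 0 -28 -22 -17 -1 1" --pt "0 0 -32 -26 -19 -1 1" --pt "0 0 -36 -30 -20 -1 1" --pt "0 0 -40 -34 -21 -1 1" --pt "0 0 -44 -38 -22 -1 1" --pt "0 0 -48 -42 -22 -1 1" --pt "0 0 -52 -46 -23 -1 1" --pt "0 0 -56 -51 -22 -1 1" --pt "0 0 -60 -55 -22 -1 1" --pt "0 0 -64 -59 -21 -1 1" --pt "0 0 -68 -63 -20 -1 1" --pt "0 0 -72 -67 -19 -1 1" --pt "0 0 -72 -67 -19 -1 1"

```text
time_s: 8.35
tcp_pos: [0.5856, -0.01, 0.2007]
eef_rot: [-3.024, 0.846, -0.002]
wrist_force: [0.1, -0.2, 0.3]
gripper_width: 0.006
```

```bash
python3 arc.py -121.5 -133.5 7 12
python3 - <<'E'
from h import *
cv2.imwrite("pics/w4.png",camera("wrist")["image"])
c=camera("scene")["image"];cv2.imwrite("pics/s4.png",cv2.resize(c[130:280,150:350],None,fx=3.6,fy=3.6))
E
```

```text
8.35 [ 0.58560532 -0.00996252  0.20072147] yaw -31.257403182300564 F [ 0.08241572 -0.19693553  0.27501574] tilt -0.9999981493451275
[0, 0, 0, 0, 0, 0, 1] -121.5
[0, 0, -2, -2, 0, 0, 1] -123.5
[0, 0, -4, -4, 1, 0, 1] -125.5
[0, 0, -6, -5, 2, 0, 1] -127.5
[0, 0, -8, -7, 3, 0, 1] -129.5
[0, 0, -10, -9, 4, 0, 1] -131.5
[0, 0, -12, -11, 5, 0, 1] -133.5
```

View pics/w4.png

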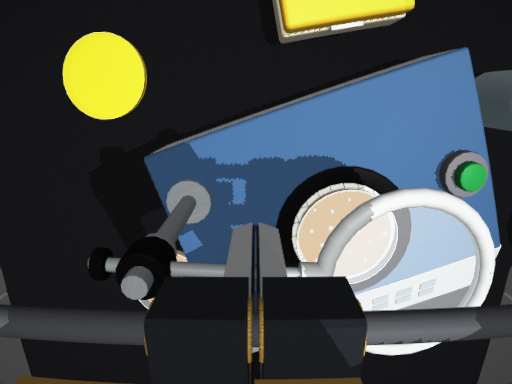

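View pics/s4.png

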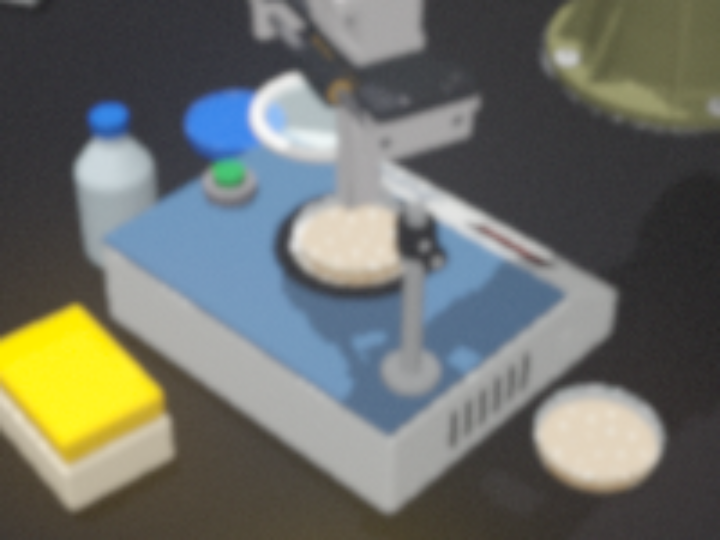

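The lens is nearing the stage and everything else is where it was. I push to about 1–2° short of target, back off, rise and measure.

Call:
drive_tool --pt "0 0 -2 -2 0 0 1" --pt "0 0 -4 -4 1 0 1" --pt "0 0 -6 -5 2 0 1" --pt "0 0 -8 -7 3 0 1" --pt "0 0 -10 -9 4 0 1" --pt "0 0 -10 -9 4 0 1" --pt "0 0 -10 5 -10 0 1" --pt "0 0 -10 11 -16 0 1" --pt "0 0 -10 11 -16 40 1" --pt "0 0 -10 11 -16 80 1" --pt "0 0 -10 40 -80 100 1" --pt "0 0 -10 20 -140 100 1" --pt "0 0 -10 -10 -200 100 1" --pt "0 0 -10 -60 -260 100 1" --pt "0 0 -10 -60 -260 100 1"

```text
time_s: 10.32
tcp_pos: [0.5239, -0.272, 0.3004]
eef_rot: [-2.938, 1.109, -0.001]
wrist_force: [1.0, 0.2, 0.4]
gripper_width: 0.005
```

Run:
```python
from h import *
t=camera("top");cv2.imwrite("pics/t5.png",cv2.resize(t["image"][120:270,190:360],None,fx=4.5,fy=4,interpolation=cv2.INTER_CUBIC))
print(r.sense()["time_s"])
```

```text
10.375
```

View pics/t5.png

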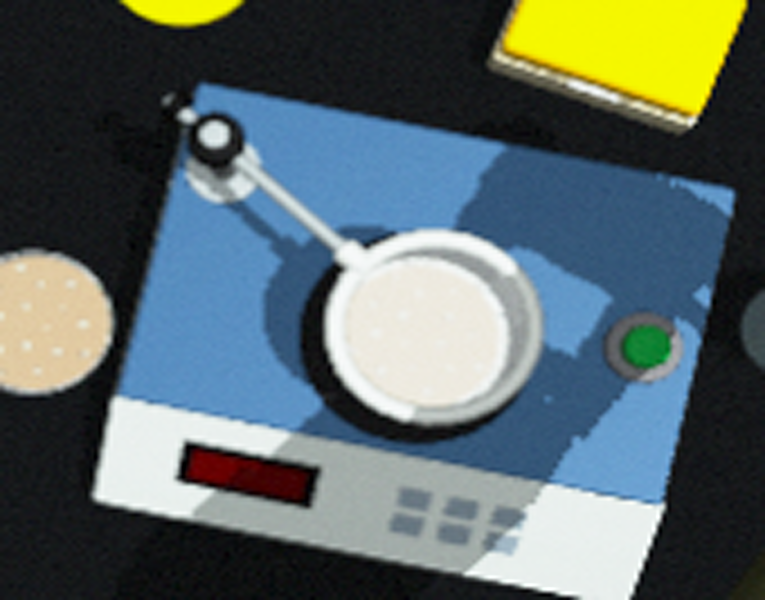

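Run:
```python
from h import *
from scipy.optimize import minimize
t=camera("top");g=cv2.GaussianBlur(cv2.cvtColor(t["image"],cv2.COLOR_BGR2GRAY).astype(np.float32),(0,0),.7)
th=np.linspace(0,2*np.pi,180,endpoint=False);C=np.c_[np.cos(th),np.sin(th)]
smp=lambda P:cv2.remap(g,*[np.ascontiguousarray(v.astype(np.float32)[None]) for v in proj(t,P).T],cv2.INTER_LINEAR)[0]
def circ(c,rr,z):return np.c_[C*rr+c,np.full(180,z)]
# outer edge of lens ring, bright inside / dark outside
f=lambda c,R0,z:-(smp(circ(c,R0-.004,z))-smp(circ(c,R0+.003,z))).mean()
m=minimize(f,[.506,-.055],args=(.052,.218),method="Nelder-Mead",options=dict(initial_simplex=[[.506,-.055],[.515,-.055],[.506,-.045]]))
L=m.x
def fr(c):return (smp(circ(c,.0665,.093))-smp(circ(c,.059,.095)))[ (smp(circ(c,.0665,.093))>0)].mean()
o=cv2.imread("pics/top0.png");gnew=g
g=cv2.GaussianBlur(cv2.cvtColor(o,cv2.COLOR_BGR2GRAY).astype(np.float32),(0,0),.7)
S=minimize(lambda c:-fr(c),[.508,-.057],method="Nelder-Mead",options=dict(initial_simplex=[[.508,-.057],[.516,-.057],[.508,-.048]])).x
D=minimize(lambda c:f(c,.045,.110),[.508,-.057],method="Nelder-Mead",options=dict(initial_simplex=[[.508,-.057],[.516,-.057],[.508,-.048]])).x
L0=minimize(f,[.738,-.007],args=(.052,.218),method="Nelder-Mead",options=dict(initial_simplex=[[.738,-.007],[.745,-.007],[.738,0]])).x
print("lens",L,m.fun,"stage",S,"dish",D,"lens0",L0)
# post from lens positions: distance .143 from both
mid=(L+L0)/2;d=L0-L;h=np.sqrt(.143**2-(d@d)/4);n=np.array([-d[1],d[0]])/np.linalg.norm(d);P=mid+h*n;print("post",P,P-0 if 0 else mid-h*n)
for n_,X in(("L",L),("S",S),("D",D)):print(n_,np.degrees(np.arctan2(*(X-P)[::-1])),np.linalg.norm(X-P))
```

```text
lens [ 0.50847689 -0.0576171 ] -136.02183532714844 stage [ 0.50806207 -0.05720499] dish [ 0.50725498 -0.05717093] lens0 [ 0.73993763 -0.00678178]
post [0.6070334  0.04599571] [ 0.64138112 -0.11039459]
L -133.5673174533173 0.143
S -133.80156420080058 0.14298848650367638
D -134.04351877793556 0.14352382683389306
```

Run:
```python
from h import *
s=camera("scene");k=5;im=cv2.resize(s["image"][150:250,180:330],None,fx=k,fy=k,interpolation=cv2.INTER_CUBIC)
th=np.linspace(0,2*np.pi,60);C=np.c_[np.cos(th),np.sin(th)]
def dr(c,rr,z,col):
    p=(proj(s,np.c_[C*rr+c,np.full(60,z)])-[180,150]+.5)*k
    cv2.polylines(im,[p.astype(np.int32)],True,col,1)
c=np.array([.5080,-.0572])
dr(c,.052,.215,(0,0,255));dr(c,.063,.095,(0,255,0))
cv2.imwrite("pics/s6.png",im)
w=camera("wrist");cv2.imwrite("pics/w6.png",w["image"])
```

```text
(no output)
```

View pics/s6.png

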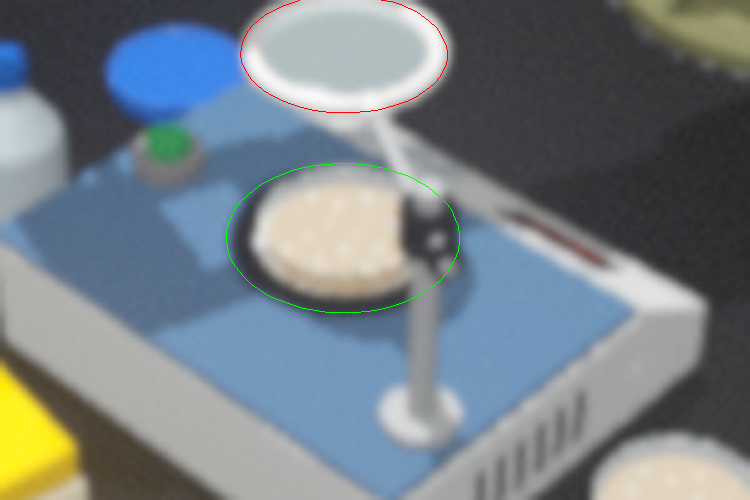

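View pics/w6.png

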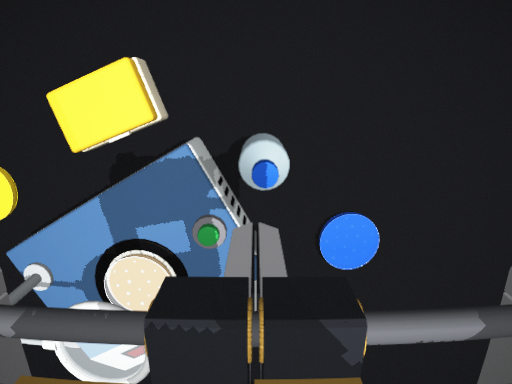

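In the scene view, circles drawn from one shared centre sit on both the lens ring (345,55) and the black stage ring (343,238). That agrees with the top-view fit: lens at −133.6°, stage at −133.8°, under 1 mm apart. Both dishes, the bottle and the box look unmoved and the tool is clear, so I hand in.

Run:
```python
from rig import r
s=r.sense();print(s["time_s"],s["wrist_force"]);print(r.hand_in())
```

```text
10.525 [ 0.88186703  0.54125459 -0.25958761]
the job is handed in; nothing more can be done
None
```

I pressed the lamp button, then pushed the lens arm about 112° clockwise by the bare rod until the lens sat over the stage dish. I handed the job in at 10.5 s with the tool clear of everything.

- **Button:** I pressed with shut fingertips until it hit its stop. The wrist force read about 27 N, more than the 4 N needed, and the green cap was nearly flush with its bezel.
- **Lens:** I pushed about 58 mm from the post and never gripped. The top camera puts the lens at −133.6° about the post, against −133.8° for the stage and −134.0° for the dish. That is about 1 mm off-centre, within the camera calibration of about 2 mm. The scene camera overlay agrees.
- **Mismatch:** The lens ended about 2° further round than the last angle I commanded. I backed off intending to nudge it, but the measurement showed it was already centred, so I left it.
- **Other items:** Both dishes, the bottle and the tip box look unmoved in the final pictures; I checked these by eye only.

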